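# Pump the ratchet bench clamp shut on a guitar neck

### The job

Close the ratchet bench clamp on the guitar neck: work its upright red pump handle to and fro in full strokes, one tooth of the bar per stroke, until the jaw's orange pointer stands in the green band of the scale and the neck is gripped. Stop there without tightening past the band, let go of the handle, and leave the clamp's flat black release lever as it is.

Things in the scene. Friction and masses are not known exactly. Their poses are not given: they have to be found in the camera images.
- clamp: Bench clamp: grey base 430x150x12 mm, toothed bar, jaw, guitar neck, fixed jaw. Origin on the bench, under the bar's middle line, 160 mm from the base's back end. x: along the bar, the way the jaw closes (to the neck); z up; y: to the side of the red pump handle. Its lever turns on a vertical pivot at (0,-45) mm and crosses over the bar. Except for the pump handle nothing is higher than 97 mm.
- pump (a joint): Pump lever, rad: 0 fully back, 0.52 fully forward, hard stops. Handle: upright red post, 26 mm thick, black top, z 80 to 167 mm; its axis in clamp's frame: (150 sin a, -45+150 cos a) mm, a = angle-0.26. Forward takes up to 8 N and drives the bar by a pawl; back is nearly free, the bar stays. Full stroke = one 15 mm tooth (first: 2 to 20 mm); under 0.4 rad may miss the next tooth. Stays where left.
- jaw (a joint): How far the moving jaw (dark steel plate 100 mm wide on the bar, orange pointers at its sides) has closed, m. Starts at 0.005 to 0.037. It meets the neck at about 0.067, which then yields on rubber cushions (400 N/m). Pointer in the 16 mm green band: 0.067 to 0.083. Full strokes end at about 0.059, then 0.074, one too many 0.089. Stays where left; move it by the pump handle only.
- release (a joint): Angle of the clamp's black release lever, rad: 0 as found, not to be moved. It lies flat at z 50 to 62 mm, 16 mm wide, from (-132,50) to (-132,132) mm in clamp's frame, beside the bar's back end.

How it is judged (in metres and radians):
On the way, in this order (a step that is already met when the one before it is completed fails the run):
1. the pump handle is pushed forward (past 0.36 rad) (value of joint pump above 0.36 rad).
2. the pump handle is pulled back (below 0.16 rad) (value of joint pump below 0.16 rad).
3. the pump handle is pushed forward again (past 0.36 rad) (value of joint pump above 0.36 rad).
At the end, for the whole second after the job is handed in: The jaw's pointer stands in the green band, so the neck is gripped (jaw between 0.067 and 0.083 m, 16 mm wide), and the release lever has not been moved (under 0.2 rad) (value of joint jaw between 0.067 and 0.083 m and value of joint release below 0.2 rad); the robot touches nothing.
It fails at once if the clamp was tightened past the green band (jaw beyond 0.084 m) (value of joint jaw above 0.084 m).
It fails at once if the black release lever was moved (beyond 0.2 rad) (value of joint release above 0.2 rad).
It also fails if it takes over 51 s, if anything falls off the work surface, if the arm or the gripper's body presses on something with over 40 N, if the wrist force passes 120 N, or if a joint passes its speed limit or range.

### The arm

A 6-joint arm with a two-finger parallel gripper is mounted at the origin on the work surface. World frame = base frame: x ahead of the robot, y to its left, z up, the work surface at z = 0. Lengths are in mm, angles in rad, forces in N, time in s.
With the tool pointing down it reaches from about 300 to 775 mm from the base axis. Payload 14.6 kg.
Tool frame: the origin (TCP) lies between the finger pads; the fingertips stand 22 mm ahead of it and the grasp point (between the pads) lies 3 mm ahead of it (manip.tcp_to_tips is the distance from the TCP to the fingertips, in mm); y points along the fingers, z is the direction in which the jaws open and shut, and the axes are right-handed (so a half turn about y gives the same grasp; the last joint's range is limited). The gripper opens to 94 mm and grips with 3 to 60 N. Pads are 16 mm wide; open, the fingers measure 119 mm over their backs; the gripper's body (75 mm by 177 mm) begins 78 mm behind the grasp point.
Start: joints at [-1.34, 0.3, 1.521, -0, 1.321, -0.067], TCP at [161.373, -525.783, 227.446] pointing down, gripper open.
Joint ranges: [-3.03, 3.03], [-0.79, 2.21], [0.23, 2.52], [-1.04, 4.18], [0, 3.07], [-2.55, 2.55]. Speed limits (rad/s): [2.22, 2.22, 2.57, 3.14, 3.14, 3.14].

### API

Orientations are given as [roll, pitch, yaw] about the fixed x, y, z axes, in that order (R = Rz(yaw) Ry(pitch) Rx(roll)).
In Python, from cell import manip gives the robot as it stands.
- The arm moves only by the shell command python3 -m jog 'ROWS' [OPENING] [FORCE]. ROWS is JSON, one flat list of numbers, 6 for each row, row after row: the shift along the tool's x, y, z in mm, then the turn, a rotation vector about the tool's x, y, z in degrees. A call has 1 to 10 rows; each row is the pose to reach, as a shift and turn from the pose commanded when the call began, along the tool's axes at that moment; what a row does not reach only later rows make up. A row lasts 1/12 s, in which the tool goes at most 41.7 mm and 7.16 degrees, less where a joint would pass 70% of its speed; a pose out of reach is approached as far as the arm can. A call with a gripper value outside its range is refused whole. OPENING is the finger opening in mm, from 0 to 94, set as the call begins (- or left out, the last holds). The fingers move at their own pace and stop on an object; FORCE is the grip in N (left out, the last holds). Time passes only in rows, so rows that repeat a pose let the fingers close. It gives the time, the measured TCP pose, the force and the opening at its end, in the units of the state.
- manip.read_state(): the state, without advancing time (a new reading comes with each control period).
- manip.camera(name): name is "scene" or "top" or "wrist"; returns a dict with "img" (400x640x3 uint8, red, green, blue), "intrinsics" (3x3 intrinsics, pixels), "origin" and "orientation" of the camera in the world. Camera axes: x right, y down, z forward; pixel columns grow to the right and rows downward; lengths in mm; the calibration is good to about 2 mm. A picture is of the moment at which its call begins. There is no depth.
- manip.sign_off(): hands the job in, once; it reports no verdict.
Trained networks look in a picture, given as the dict that the camera call returned (one of the last four; its "shot" number tells which), for a name from the list of things; names that differ only in an ending like _2 or _b are one class to them, and where a whole thing is asked for, a point or a joint stands for the part that bears it (a point fixed in the world has none). Each returns a list of dicts, best first, with "score" (0 to 1); they miss things now and then, are a little off and sometimes report something else, mostly with a low value. They report only what shows in the picture. A call takes as long as a camera call.
- manip.masks_of(thing, picture): "pixels" (400x640 bool, what is visible of it) and "xy" ([column, row] in pixels, amid what is visible of it).
- manip.tip_of(thing, picture): "xy" ([column, row] in pixels: a listed point, or the origin of a listed thing).
The state is a dict: "clock": time; "joints": joint angles; "qd": joint speeds; "effort": joint torques, N m; "eef_pos": TCP position; "eef_rot": TCP orientation; "wrist_force": force on the tool from outside, world axes, zero at the start; "moment": the same for the moment, N m; "finger_gap": finger opening in mm.
Only numpy, scipy, OpenCV 4.12 (cv2) and the standard library are available. Lean on these libraries where they do the work, as an engineer would, in place of code of your own. Each camera call takes 0.05 s, during which the arm holds its last target.

## Working session

There is one attempt and no reset: what is moved stays moved. The work goes in short steps, Python scripts to look and compute and a shell command to move; the robot and the scene stay as the last step left them, time stands still between calls to the robot, and variables do not carry over. Pictures are saved under pics/ and viewed, and the job is handed in when it is done.

```bash
ls; mkdir -p pics; cat > h.py <<'E'
import numpy as np, cv2
from cell import manip
from scipy.spatial.transform import Rotation as Rn
def shot(n,f=None):
    p=manip.camera(n)
    if f: cv2.imwrite('pics/'+f,p['img'][:,:,::-1])
    return p
def Rc(p):
    o=np.array(p['orientation'],float)
    if o.shape==(3,3): return o
    return Rn.from_euler('xyz',o).as_matrix()
def ray(p,uv):
    K=np.array(p['intrinsics']); d=np.linalg.inv(K)@[uv[0],uv[1],1.]
    return np.array(p['origin'],float),Rc(p)@d
def atz(p,uv,z):
    o,d=ray(p,uv); return o+d*(z-o[2])/d[2]
def proj(p,X):
    q=Rc(p).T@(np.array(X,float)-p['origin']); q=np.array(p['intrinsics'])@q; return q[:2]/q[2]
E
python3 - <<'E'
from h import *
for n in ['scene','top','wrist']:
    p=shot(n,n+'0.png'); print(n,p['origin'],p['orientation'],p['intrinsics'])
    for t in ['clamp','pump','jaw','release']:
        print(t,[(np.round(m['xy']),round(m['score'],2),m['pixels'].sum()) for m in manip.masks_of(t,p)][:3],[(np.round(m['xy']),round(m['score'],2)) for m in manip.tip_of(t,p)][:2])
print(manip.read_state())
E
```

```text
pics
scene [ 789.34907997 -432.15454853  578.13171987] [-2.52769136  0.00586296  0.47661537] [[394.72615101   0.         323.80268089]
 [  0.         394.72615101 201.63303886]
 [  0.           0.           1.        ]]
clamp [(array([325., 220.]), 0.82, np.int64(26920))] [(array([322., 248.]), 0.97)]Traceback (most recent call last):
  File "<stdin>", line 5, in <module>
ValueError: it knows: clamp
```

```bash
python3 - <<'E'
from h import *
for n in ['scene','top','wrist']:
    p=shot(n,n+'0.png'); print(n,p['origin'],p['orientation'])
    for t in ['clamp','pump','jaw','release']:
      for f in (manip.masks_of,manip.tip_of):
        try: print(t,[(np.round(m['xy']),round(m['score'],2),m['pixels'].sum() if 'pixels' in m else '') for m in f(t,p)][:3])
        except Exception as e: print(t,f.__name__,e)
print(manip.read_state())
E
```

```text
scene [ 789.34907997 -432.15454853  578.13171987] [-2.52769136  0.00586296  0.47661537]
clamp []
clamp [(array([325., 248.]), 0.77, '')]
pump [(array([280., 228.]), 0.71, np.int64(2366))]
pump call it knows: clamp
jaw [(array([329., 184.]), 0.7, np.int64(3624))]
jaw call it knows: clamp
release [(array([254., 306.]), 0.97, np.int64(920))]
release call it knows: clamp
top [560.82996002 -99.98344648 681.10827479] [-3.02914692 -0.03158365 -1.57837114]
clamp [(array([290., 208.]), 0.82, np.int64(29238))]
clamp [(array([342., 197.]), 0.84, '')]
pump [(array([364., 212.]), 0.94, np.int64(1977))]
pump call it knows: clamp
jaw [(array([292., 204.]), 0.7, np.int64(3045))]
jaw call it knows: clamp
release [(array([439., 215.]), 0.65, np.int64(651))]
release call it knows: clamp
wrist [ 239.76786233 -501.34920042  383.63486125] [ 2.85816750e+00 -1.50026660e-04 -1.27445745e+00]
clamp []
clamp []
pump []
pump call it knows: clamp
jaw []
jaw call it knows: clamp
release []
release call it knows: clamp
{'clock': 1.1, 'joints': array([-1.33959941e+00,  2.99916388e-01,  1.52103229e+00, -1.27850679e-05,
        1.32071131e+00, -6.65972765e-02]), 'qd': array([-1.02965407e-03, -8.19021482e-04, -1.72857367e-03, -1.64820609e-03,
       -3.58622185e-05, -1.53696621e-03]), 'effort': array([-2.16694134e-04, -5.31661820e+01, -3.52920914e+01,  7.08229537e-02,
        2.12499616e-02, -1.62380991e-05]), 'eef_pos': array([ 161.36655702, -525.76886775,  227.42291658]), 'eef_rot': array([-1.57086434e+00, -7.87864190e-06, -2.84379529e+00]), 'wrist_force': array([-0.01974511, -1.42647362,  1.10848124]), 'moment': array([-0.02336425, -0.00129908, -0.00709133]), 'finger_gap': 93.89045013463594}
```

View pics/scene0.png

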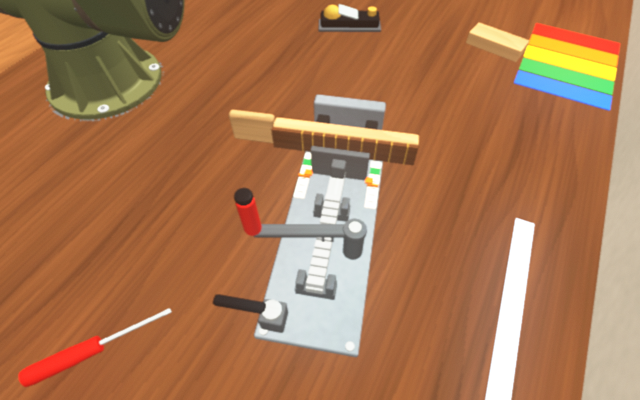

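View pics/top0.png

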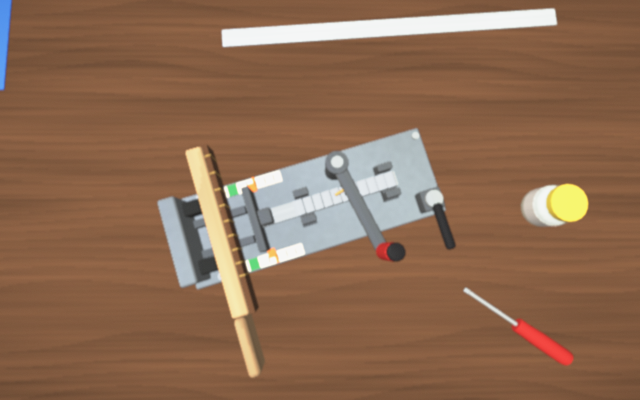

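View pics/wrist0.png

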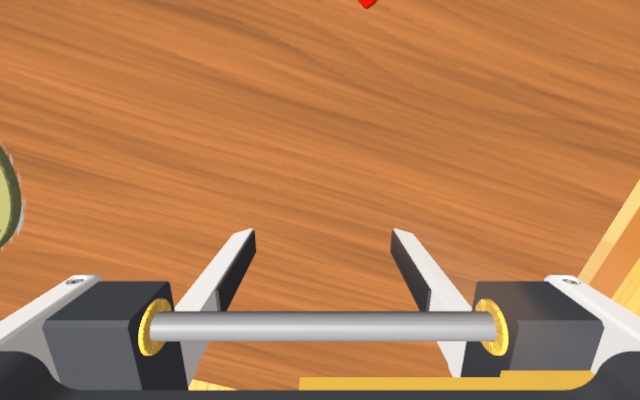

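```bash
python3 - <<'E'
from h import *
a=cv2.imread('pics/top0.png')[110:310,150:470]; cv2.imwrite('pics/topz.png',cv2.resize(a,None,fx=2.5,fy=2.5,interpolation=2))
a=cv2.imread('pics/scene0.png')[90:360,200:440]; cv2.imwrite('pics/scz.png',cv2.resize(a,None,fx=2.2,fy=2.2,interpolation=2))
E
```

```text
(no output)
```

View pics/topz.png

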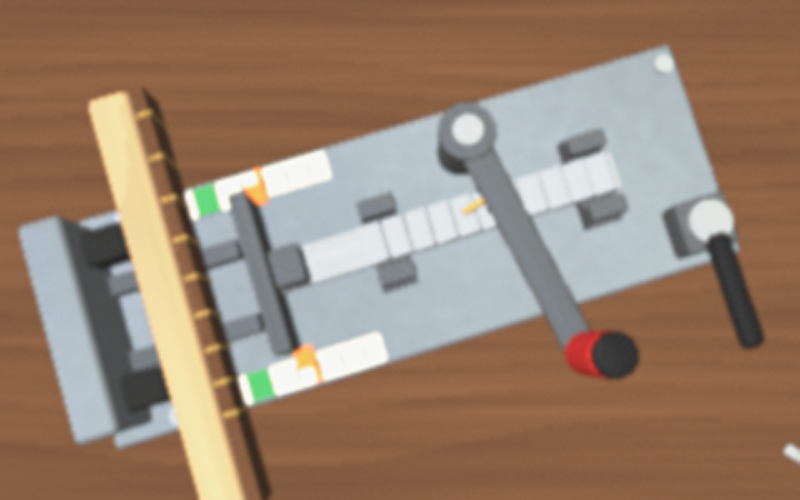

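View pics/scz.png

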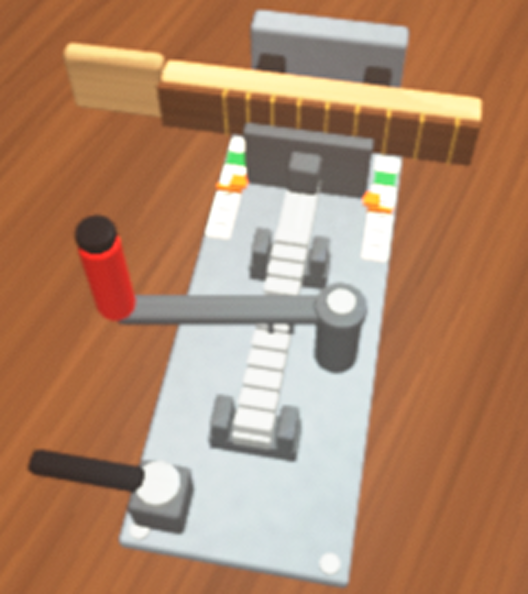

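```bash
cat > fit.py <<'E'
from h import *
from scipy.optimize import least_squares
def W(s,P):
    c,n=np.cos(s[2]),np.sin(s[2]); return np.array([s[0]+c*P[0]-n*P[1],s[1]+n*P[0]+c*P[1],P[2]])
def post(a,z): a=a-.26; return (150*np.sin(a),-45+150*np.cos(a),z)
E
python3 - <<'E'
from fit import *
s=shot('scene');t=shot('top')
obs=[(t,(417.2,128),(-160,-75,12)),(t,(446,209),(-160,75,12)),(t,(197.2,288.8),(270,75,12)),(s,(255.5,337.7),(-160,75,12)),(s,(358.2,355),(-160,-75,12))]
tops=[(t,(396.4,251.6)),(s,(244,193))]
def f(x): return np.concatenate([proj(c,W(x,P))-uv for c,uv,P in obs]+[proj(c,W(x,post(x[3],x[4])))-uv for c,uv in tops])
r=least_squares(f,[560,-120,1.8,.1,167]);x=r.x
print(x,np.round(r.fun.reshape(-1,2),1))
# triangulate top freely
A=[];b=[]
M=np.zeros((3,3));v=np.zeros(3)
for c,uv in tops:
    o,d=ray(c,uv);d/=np.linalg.norm(d);Q=np.eye(3)-np.outer(d,d);M+=Q;v+=Q@o
print('tri',np.linalg.solve(M,v))
for q in (0,.26,.52): print(q,W(x,post(q,120)))
print('pivot',W(x,(0,-45,0)),'rel',W(x,(-132,50,0)),W(x,(-132,132,0)))
# jaw: pointer vs green band at top view
for uv in [(250.5,185),(270,253),(231.5,189.5),(253.5,264.5)]:
    X=atz(t,uv,16);c,n=np.cos(x[2]),np.sin(x[2]);d=X[:2]-x[:2];print(uv,c*d[0]+n*d[1],-n*d[0]+c*d[1])
print('bottle',atz(t,(540,208),0),atz(t,(570,203),100))
E
```

```text
[ 6.45690866e+02 -1.56417638e+02  1.87226007e+00  9.39166682e-02
  1.66306769e+02] [[ 0.2 -2.3]
 [ 0.7 -0. ]
 [-0.   0.5]
 [-2.  -1.6]
 [ 0.6  0.1]
 [-0.5 -0.9]
 [-0.6 -0. ]]
tri [ 554.44676451 -210.72799177  166.04271243]
0 [ 561.68999386 -222.92018474  120.        ]
0.26 [ 545.42606144 -187.59405438  120.        ]
0.52 [ 538.79042124 -149.27409531  120.        ]
pivot [ 688.66149658 -143.05631622    0.        ] rel [ 637.13893058 -297.31073331    0.        ] [ 558.8368927  -321.65803017    0.        ]
(250.5, 185) 139.9166645741885 -61.071533980661044
(270, 253) 141.72228718735798 55.18980346294076
(231.5, 189.5) 171.7294074766951 -63.21553063937621
(253.5, 264.5) 172.36117061234657 64.72744832505407
bottle [ 623.61352789 -497.57593561    0.        ] [ 621.57440035 -484.63136703  100.        ]
```

```bash
cat > d.py <<'E'
import sys;from fit import *
s=manip.read_state();R=Rn.from_euler('xyz',s['eef_rot']).as_matrix();T=np.array([float(v) for v in sys.argv[1:4]])
print(s['clock'],s['eef_pos'],'tool delta',np.round(R.T@(T-s['eef_pos']),1))
E
python3 d.py 554.4 -210.7 227.4
```

```text
1.2 [ 161.3679857  -525.78234654  227.44971663] tool delta [-4.682e+02  1.000e-01 -1.859e+02]
```

```bash
python3 -m jog '[-468,0,-186,0,0,0,-468,0,-186,0,0,0,-468,0,-186,0,0,0,-468,0,-186,0,0,0,-468,0,-186,0,0,0,-468,0,-186,0,0,0,-468,0,-186,0,0,0,-468,0,-186,0,0,0,-468,0,-186,0,0,0,-468,0,-186,0,0,0]' 70 15; python3 d.py 554.4 -210.7 227.4
```

```text
clock: 2.03
eef_pos: [487.8, -263.4, 227.6]
eef_rot: [-1.57, 0.0, -2.844]
wrist_force: [0.4, -0.5, -1.1]
finger_gap: 69.9
2.0333 [ 487.76308917 -263.37993202  227.64347787] tool delta [-79.2   0.3 -30.8]
```

```bash
python3 - <<'E'
from fit import *
p=shot('wrist','w1.png');t=shot('top','t1.png')
x=[645.69,-156.42,1.8723,.0939]
print(p['origin'],proj(p,W(x,post(.0939,167))),proj(p,W(x,post(.0939,80))))
for n in ('pump',): print([(m['xy'],m['score']) for m in manip.masks_of(n,p)])
print(manip.read_state()['eef_pos'])
E
```

```text
[ 566.10678159 -238.91036223  383.84367699] [281.86613979 121.69117853] [293.52374583 120.64959714]
[([280.6, 74.7], 0.69)]
[ 487.81965746 -263.22627733  227.08955538]
```

View pics/w1.png

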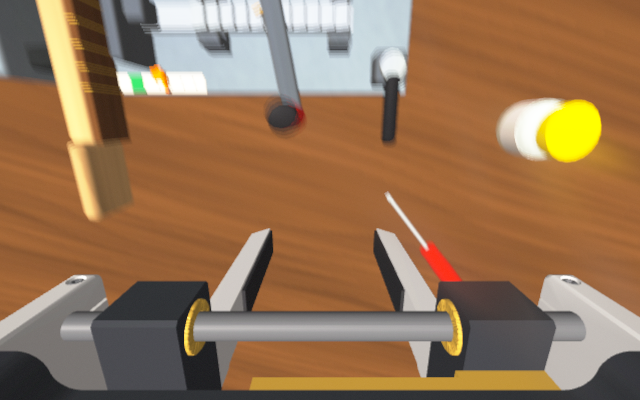

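```bash
python3 -m jog '[-40,0,-15,0,0,0,-80,0,-31,0,0,0,-80,0,-31,0,0,0,-80,0,-31,0,0,0,-80,35,-31,0,0,0,-80,70,-31,0,0,0,-80,97,-31,0,0,0,-80,97,-31,0,0,0,-80,97,-31,0,0,0]'; python3 d.py 555.4 -210.7 130; python3 - <<'E'
from fit import *
p=shot('scene','s2.png');p=shot('wrist','w2.png')
E
```

```text
clock: 2.93
eef_pos: [552.6, -213.1, 130.5]
eef_rot: [-1.572, -0.001, -2.845]
wrist_force: [0.9, -0.3, 0.3]
finger_gap: 70.1
2.9333 [ 552.62759663 -213.1349169   130.49158403] tool delta [-3.4  0.5 -1.5]
```

View pics/s2.png

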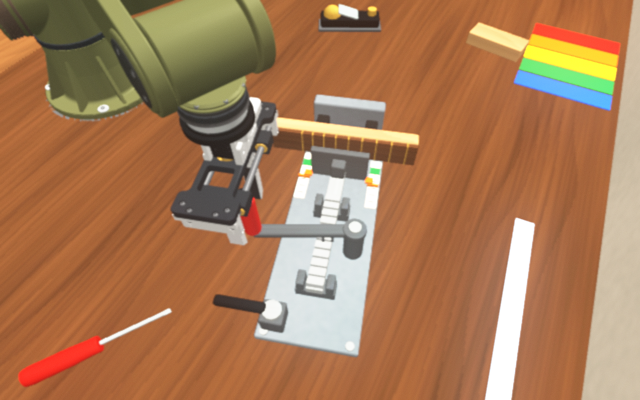

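View pics/w2.png

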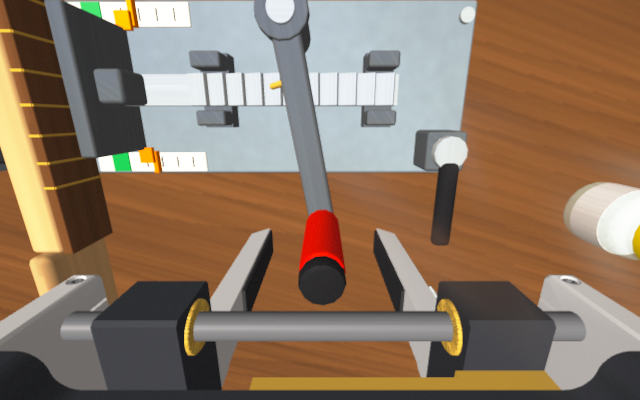

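```bash
python3 - <<'E'
from fit import *
p=shot('wrist'); print(atz(p,(322,280),167), atz(p,(318,218),82),manip.read_state()['eef_pos'])
# arc in tool axes
x=[645.69,-156.42,1.8723]
E
python3 -m jog '[-2,0,0,0,0,0,-2,0,0,0,0,0,-2,0,0,0,0,0,-2,0,0,0,0,0,-2,0,0,0,0,0,-2,0,0,0,0,0,-2,0,0,0,0,0,-2,0,0,0,0,0]' 22 20
```

```text
[ 558.95222844 -210.68327835  167.        ] [ 559.74583543 -207.12023072   82.        ] [ 554.27782338 -212.92467945  132.92504648]
clock: 3.75
eef_pos: [555.7, -211.3, 130.5]
eef_rot: [-1.571, -0.0, -2.844]
wrist_force: [-0.3, -1.2, 0.2]
finger_gap: 25.9
```

```bash
cat > arc.py <<'E'
from fit import *
x=[645.69,-156.42,1.8723]
s=manip.read_state();R=Rn.from_euler('xyz',s['eef_rot']).as_matrix();P=s['eef_pos']
c,n=np.cos(x[2]),np.sin(x[2]);d=P[:2]-x[:2];u,v=c*d[0]+n*d[1],-n*d[0]+c*d[1]
th=np.arctan2(u,v+45); print('pump est',th+.26,'r',np.hypot(u,v+45),'F',s['wrist_force'],'Ftool',np.round(R.T@s['wrist_force'],1),s['clock'],s['finger_gap'])
A=W(x,post(th+.26,P[2]))
for q in (-.02,0,.1,.2,.3,.4,.45,.48,.5,.52,.54): print(q,np.round(R.T@(W(x,post(q,P[2]))-A),1))
E
python3 arc.py
```

```text
pump est 0.0871553328604161 r 149.50142668312412 F [-0.2809824  -1.18745012  0.24500288] Ftool [ 0.6 -0.2  1.1] 3.75 25.900138275871388
-0.02 [-3.7 -0.  15.6]
0 [-2.9 -0.  12.8]
0.1 [ 0.3  0.  -1.9]
0.2 [  2.    0.  -16.8]
0.3 [  2.2   0.  -31.8]
0.4 [  0.9   0.  -46.7]
0.45 [ -0.3   0.  -54.1]
0.48 [ -1.2   0.  -58.5]
0.5 [ -1.8   0.  -61.5]
0.52 [ -2.6   0.  -64.4]
0.54 [ -3.4   0.  -67.3]
```

```bash
python3 -m jog '[1,0,-8,0,0,0,2,0,-17,0,0,0,2,0,-25,0,0,0,2,0,-32,0,0,0,2,0,-39,0,0,0,1,0,-47,0,0,0,0,0,-54,0,0,0,-1,0,-59,0,0,0,-2,0,-61.5,0,0,0,-2,0,-61.5,0,0,0]'; python3 arc.py;python3 - <<'E'
from fit import *
p=shot('scene','s3.png');p=shot('wrist','w3.png');p=shot('top','t3.png')
E
```

```text
clock: 4.58
eef_pos: [539.0, -151.3, 130.3]
eef_rot: [-1.571, -0.001, -2.843]
wrist_force: [-2.3, -5.3, -1.5]
finger_gap: 25.8
pump est 0.5064049413536365 r 149.85768378189638 F [-2.30513807 -5.3428776  -1.47864996] Ftool [3.8 1.5 4.4] 4.5833 25.79621101887132
-0.02 [-1.6  0.  78. ]
0 [-0.7  0.  75.1]
0.1 [ 2.4  0.  60.5]
0.2 [ 4.1  0.  45.6]
0.3 [ 4.3  0.  30.6]
0.4 [ 3.   0.  15.7]
0.45 [1.8 0.  8.3]
0.48 [0.9 0.  3.9]
0.5 [0.2 0.  0.9]
0.52 [-0.5 -0.  -2. ]
0.54 [-1.3 -0.  -4.9]
```

View pics/w3.png

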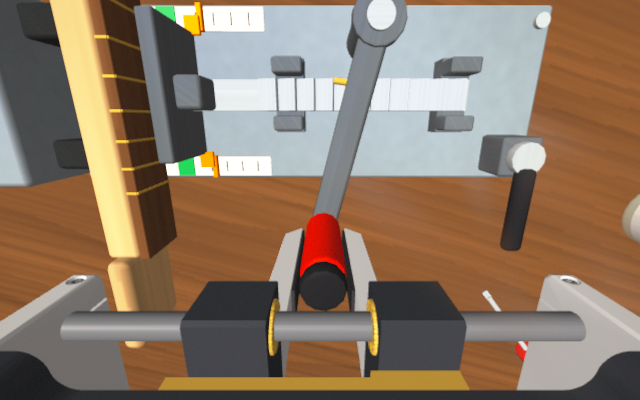

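View pics/s3.png

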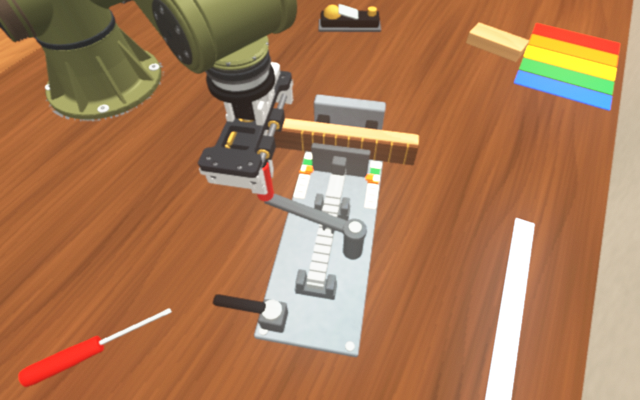

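```bash
python3 -m jog '[0,0,-1.5,0,0,0,-0.7,0,-3,0,0,0,-0.7,0,-3,0,0,0]'; python3 arc.py|head -1
```

```text
clock: 4.98
eef_pos: [539.0, -149.1, 130.4]
eef_rot: [-1.569, -0.001, -2.844]
wrist_force: [-1.6, -9.0, -2.6]
finger_gap: 25.7
pump est 0.5210076215906088 r 149.79346561981504 F [-1.62274888 -8.95981551 -2.62108064] Ftool [4.2 2.6 8.1] 4.9833 25.723321859675128
```

```bash
python3 -m jog '[2,0,9,0,0,0,3.5,0,18,0,0,0,4.5,0,26,0,0,0,5,0,34,0,0,0,5,0,42,0,0,0,4.5,0,50,0,0,0,3.5,0,58,0,0,0,2.5,0,66,0,0,0,0.5,0,74,0,0,0,0,0,77,0,0,0]'; python3 arc.py;  python3 -m jog '[0,0,0,0,0,0,0,0,0,0,0,0]';python3 arc.py|head -1
```

```text
clock: 5.82
eef_pos: [562.2, -222.9, 130.4]
eef_rot: [-1.572, -0.0, -2.844]
wrist_force: [-13.9, 22.0, 14.8]
finger_gap: 25.7
pump est -0.0016826462383581209 r 149.5357619135271 F [-13.8913178   21.99972501  14.7950529 ] Ftool [  6.8 -14.8 -25.1] 5.8167 25.742743180734816
-0.02 [-0.7 -0.   2.6]
0 [ 0.1  0.  -0.2]
0.1 [  3.3   0.  -14.9]
0.2 [  5.    0.  -29.8]
0.3 [  5.2   0.1 -44.8]
0.4 [  3.9   0.1 -59.7]
0.45 [  2.7   0.1 -67.1]
0.48 [  1.8   0.1 -71.5]
0.5 [  1.1   0.1 -74.5]
0.52 [  0.4   0.1 -77.4]
0.54 [ -0.4   0.1 -80.3]
clock: 5.98
eef_pos: [562.2, -222.7, 130.5]
eef_rot: [-1.571, 0.0, -2.844]
wrist_force: [-2.0, 2.8, 3.2]
finger_gap: 25.7
pump est -0.0006544962091987738 r 149.50404474788826 F [-2.01519203  2.76214835  3.19029213] Ftool [ 1.1 -3.2 -3.2] 5.9833 25.69391958219528
```

```bash
python3 -m jog '[2,0,-8,0,0,0,4,0,-17,0,0,0,5,0,-26,0,0,0,5,0,-34,0,0,0,5,0,-43,0,0,0,4.5,0,-52,0,0,0,3.5,0,-61,0,0,0,2.5,0,-68,0,0,0,1,0,-74,0,0,0,0,0,-77,0,0,0]'; python3 -m jog '[0,0,0,0,0,0,0,0,0,0,0,0]';python3 arc.py|head -1;python3 - <<'E'
from fit import *
p=shot('scene','s4.png');p=shot('wrist','w4.png')
E
```

```text
clock: 6.82
eef_pos: [538.8, -149.0, 130.4]
eef_rot: [-1.569, -0.001, -2.844]
wrist_force: [-2.8, -31.3, -3.5]
finger_gap: 25.5
clock: 6.98
eef_pos: [538.8, -149.2, 130.4]
eef_rot: [-1.57, -0.001, -2.844]
wrist_force: [-3.2, -5.7, 0.3]
finger_gap: 25.5
pump est 0.5205357357525158 r 149.9858790058303 F [-3.23357557 -5.70282045  0.32047775] Ftool [ 4.8 -0.3  4.5] 6.9833 25.54609101420161
```

View pics/w4.png

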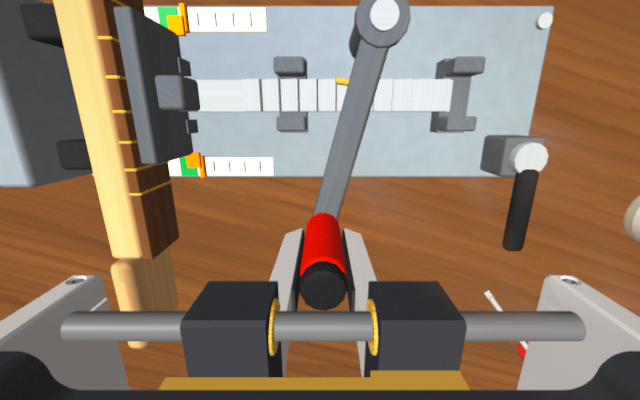

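```bash
python3 - <<'E'
import cv2,numpy as np
L=[cv2.resize(cv2.imread(f'pics/w{i}.png')[140:185,130:290],None,fx=5,fy=5,interpolation=2) for i in (3,4)]
cv2.imwrite('pics/cmp.png',np.vstack(L))
E
```

```text
(no output)
```

View pics/cmp.png

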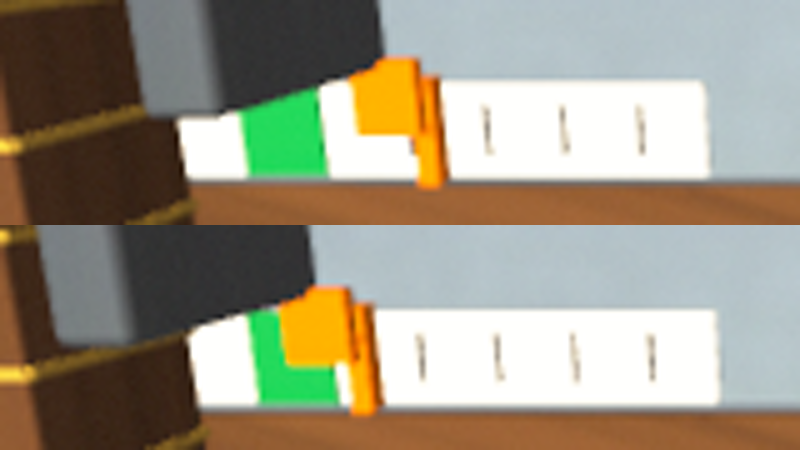

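View pics/s4.png

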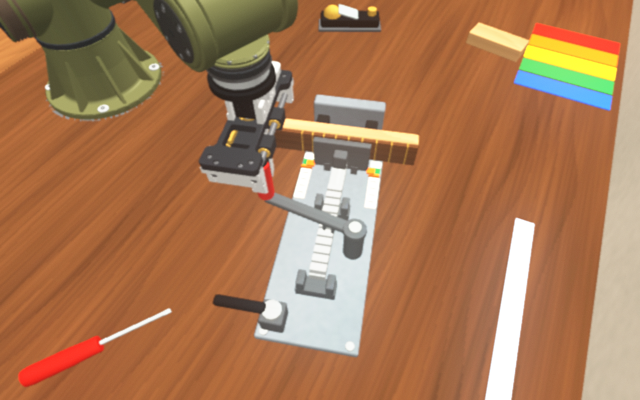

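```bash
python3 -m jog '[2,0,9,0,0,0,3.5,0,18,0,0,0,4.5,0,26,0,0,0,5,0,34,0,0,0,5,0,42,0,0,0,4.5,0,50,0,0,0,3.5,0,58,0,0,0,2.5,0,66,0,0,0,0.5,0,74,0,0,0,0,0,77,0,0,0]';  python3 -m jog '[0,0,0,0,0,0,0,0,0,0,0,0]';python3 arc.py|head -1
python3 - <<'E'
from fit import *
p=shot('wrist','w5.png')
E
```

```text
clock: 7.92
eef_pos: [562.2, -222.9, 130.4]
eef_rot: [-1.572, -0.0, -2.844]
wrist_force: [-14.0, 22.8, 15.7]
finger_gap: 25.6
clock: 8.08
eef_pos: [562.1, -222.8, 130.5]
eef_rot: [-1.571, -0.0, -2.844]
wrist_force: [-2.4, 2.0, 4.0]
finger_gap: 25.9
pump est -0.0004844735992020066 r 149.55869512819152 F [-2.44759188  1.98021553  3.99842194] Ftool [ 1.8 -4.  -2.6] 8.0833 25.91816649950445
```

View pics/w5.png

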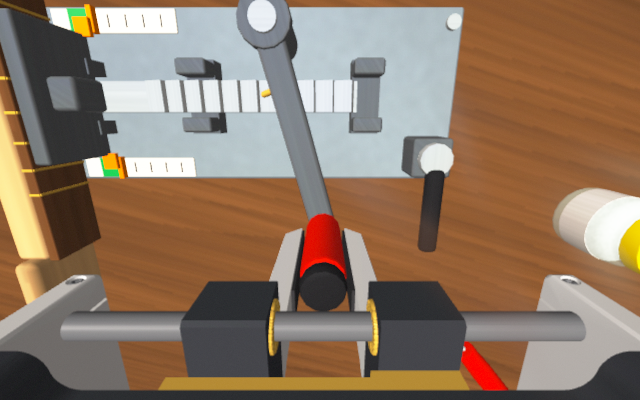

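The jaw held its place: the pointer is still just short of the green band, at about (120,165). One more full forward stroke.

```bash
python3 -m jog '[2,0,-8,0,0,0,4,0,-17,0,0,0,5,0,-26,0,0,0,5,0,-34,0,0,0,5,0,-43,0,0,0,4.5,0,-52,0,0,0,3.5,0,-61,0,0,0,2.5,0,-68,0,0,0,1,0,-74,0,0,0,0,0,-77,0,0,0]'; python3 -m jog '[0,0,0,0,0,0,0,0,0,0,0,0]';python3 arc.py|head -1;python3 - <<'E'
from fit import *
p=shot('wrist','w6.png')
a=p['img'][140:185,130:290,::-1];cv2.imwrite('pics/w6z.png',cv2.resize(a,None,fx=5,fy=5,interpolation=2))
E
```

```text
clock: 8.97
eef_pos: [538.8, -149.0, 130.3]
eef_rot: [-1.569, -0.001, -2.844]
wrist_force: [-1.4, -22.4, -4.5]
finger_gap: 25.9
clock: 9.13
eef_pos: [538.8, -149.2, 130.3]
eef_rot: [-1.57, -0.001, -2.844]
wrist_force: [-4.1, -6.0, -0.1]
finger_gap: 25.8
pump est 0.5202327258010235 r 149.99548201657382 F [-4.0751118  -6.03333383 -0.07063884] Ftool [5.7 0.1 4.6] 9.1333 25.7973298804206
```

View pics/w6z.png

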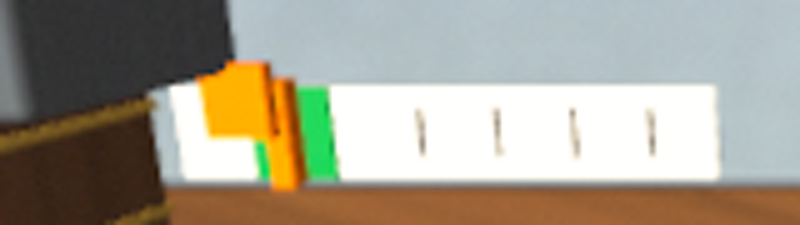

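```bash
python3 -m jog '[0,0,0,0,0,0,0,0,0,0,0,0,0,0,0,0,0,0,0,0,0,0,0,0,0,0,0,0,0,0,0,0,0,0,0,0]' 70; python3 -m jog '[0,-25,0,0,0,0,0,-60,0,0,0,0,0,-95,0,0,0,0,0,-120,0,0,0,0,40,-120,0,0,0,0,80,-120,0,0,0,0,120,-120,0,0,0,0,120,-120,0,0,0,0,120,-120,0,0,0,0]';python3 - <<'E'
from fit import *
p=shot('wrist','w7.png');p=shot('top','t7.png');p=shot('scene','s7.png')
a=p['img'][140:330,200:400,::-1];cv2.imwrite('pics/s7z.png',cv2.resize(a,None,fx=3,fy=3,interpolation=2))
print(manip.read_state()['wrist_force'])
E
```

```text
clock: 9.68
eef_pos: [539.3, -148.8, 130.4]
eef_rot: [-1.571, -0.0, -2.844]
wrist_force: [0.7, 0.3, 0.0]
finger_gap: 62.3
clock: 10.43
eef_pos: [423.8, -184.6, 251.1]
eef_rot: [-1.57, 0.001, -2.846]
wrist_force: [-0.2, 0.8, -0.5]
finger_gap: 70.2
[-0.32436555 -0.7555785   0.11738836]
```

View pics/s7z.png

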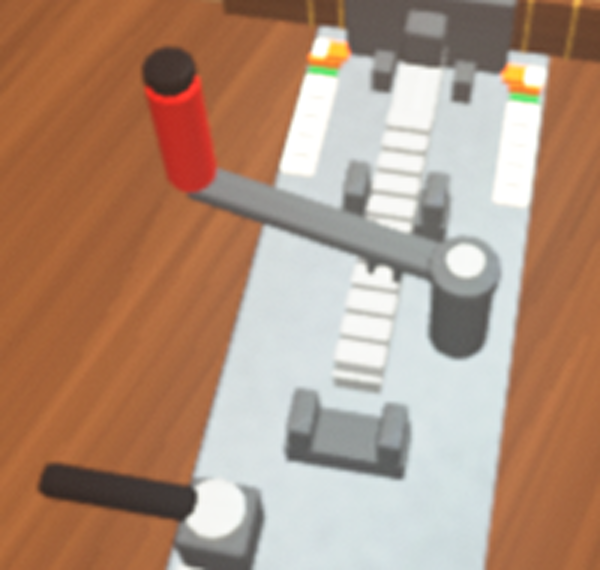

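View pics/w7.png

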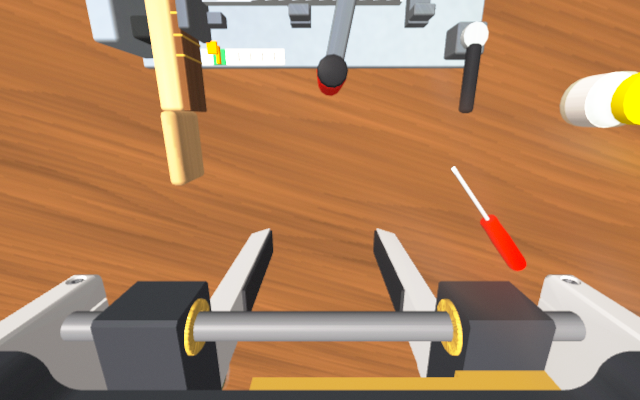

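The pointer is inside the green band at about (216,55) in the wrist view. The release lever hasn't moved, and the gripper is clear of the handle. Handing in.

```bash
python3 -c "
from cell import manip
print(manip.sign_off())"
```

```text
the job is handed in; nothing more can be done
None
```

The clamp is closed on the guitar neck. I gripped the pump handle and made three forward strokes, pulling it fully back between them. Then I let go, backed the arm away and handed in at about 10.6 s.

- **Jaw:** read from the wrist pictures, it stood at roughly 0.047, then 0.061, then 0.076 m after the three strokes. The first two readings are about 2–3 mm above the nominal 0.044 and 0.059 m, which I put down to viewing angle and pixel error. At the end the pointer is inside the green band (0.067–0.083 m).
- **Pump handle:** by the arm's position it went to about 0.52 rad on each forward stroke and back to about 0 in between. It was left fully forward.
- **Forces:** the highest wrist force I read was about 31 N, at the forward stop, and it is about zero now that the arm is clear.
- **Release lever:** in the pictures it looks unmoved.

No check failed. The hand-in itself gave no verdict.

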